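# Put the spare battery pack on charge

### The arm

A 6-joint arm with a two-finger parallel gripper is mounted at the origin on the work surface. World frame = base frame: x ahead of the robot, y to its left, z up, the work surface at z = 0. Lengths are in mm, angles in rad, forces in N, time in s.
With the tool pointing down it reaches from about 425 to 1125 mm from the base axis. Payload 14.9 kg.
Tool frame: the origin (TCP) lies midway between the tips of the shut fingers; the grasp point (between the pads) lies robot.hold_point_z behind it (robot.hold_point_z is the distance from the TCP to the grasp point, in mm); z points along the fingers, y is the direction in which the jaws open and shut (so a half turn about z gives the same grasp; the last joint's range is limited). The gripper opens to 91 mm and grips with 3 to 60 N. Pads are 32 mm wide; open, the fingers measure 118 mm over their backs; the gripper's body (76 mm by 178 mm) begins 60 mm behind the grasp point.
Start: joints at [-1.382, 0.379, 1.734, -0, 1.028, -0.033], TCP at [153.984, -682.867, 213.932] pointing down, gripper open.
Joint ranges: [-2.77, 2.77], [-0.74, 2.19], [0, 2.66], [-1.06, 4.2], [0.31, 2.87], [-3.08, 3.08]. Speed limits (rad/s): [1.89, 1.89, 2.39, 3.14, 3.14, 3.14].

### API

Orientations are given as a unit quaternion [w, x, y, z].
In Python, from workcell import robot, effector, capture, outline_of, place_of gives the robot as it stands. The module is installed in compiled form; this text tells all that it offers. Calls block until the motion is done:
- robot.reach(position, orientation): joint-space move of the TCP to a pose.
- robot.move_linear(position, rotation=None, vel=150): straight line of the TCP; rotation=None keeps the orientation; vel is the mean speed in mm/s.
- robot.set_joints(angles): joint-space move.
- effector.set_gripper(opening, squeeze=None): opening from 0.0 (shut) to 1.0 (fully open); squeeze is the grip in N (None keeps the last); returns when the fingers have stopped.
- robot.dwell(seconds).
- robot.inverse_kinematics(position, orientation): joint angles nearest the present ones, or None.
- robot.sense(): the state.
- capture(name): name is "side" or "top"; returns a dict with "pixels" (400x640x3 uint8, blue, green, red), "depth" (400x640 float32, mm along the optical axis (not along the pixel's ray), 0 where there is no reading), "vfov" (degrees; the focal length in pixels is half the picture's height over the tangent of half this angle, whatever the lens; pixels are square), "cx", "cy" (the principal point, pixels), "rvec" (rotation vector, rad) and "tvec" (3), from world to camera coordinates, as OpenCV has them. Camera axes: x right, y down, z forward; pixel columns grow to the right and rows downward; lengths in mm; the calibration is good to about 2 mm. A picture is of the moment at which its call begins.
A pose or a line that the arm cannot do raises robot.Unreachable and nothing moves.
- robot.finish_job(): hands the job in, once; it reports no verdict.
Trained networks look in a picture, given as the dict that the camera call returned (one of the last four; its "shot" number tells which), for a name from the list of things; names that differ only in an ending like _2 or _b are one class to them, and where a whole thing is asked for, a point or a joint stands for the part that bears it (a point fixed in the world has none). Each returns a list of dicts, best first, with "confidence" (0 to 1); they miss things now and then, are a little off and sometimes report something else, mostly with a low value. They report only what shows in the picture. A call takes as long as a camera call. They do not tell look-alikes from the thing itself.
- outline_of(picture, thing): "mask" (400x640 bool, what is visible of it) and "extent" ([centre column, centre row, width, height] in pixels, round what is visible of it).
- place_of(picture, thing): "position" ([column, row] in pixels: a listed point, or the origin of a listed thing).
The state is a dict: "time": time; "joint_positions": joint angles; "joint_velocities": joint speeds; "effort": joint torques, N m; "ee_pos": TCP position; "eef_rot": TCP orientation; "contact_force": force on the tool from outside, world axes, zero at the start; "moment": the same for the moment, N m; "opening": opening from 0.0 (shut) to 1.0 (fully open).
Only numpy, scipy, OpenCV 4.12 (cv2) and the standard library are available. Lean on these libraries where they do the work, as an engineer would, in place of code of your own. Each camera call takes 0.05 s, during which the arm holds its last target.

### The job

Pull the drawer of the small bench cabinet all the way out to its stop and leave it open. Take the battery pack out of it and plug it, stem down, into the empty charging dock so that it sits fully home, with its shoulder flat on the dock. Leave the round steel wrench socket in the drawer and do not shift the things lying and standing on the bench.

Things in the scene. Friction and masses are not known exactly. Their poses are not given: they have to be found in the camera images.
- drawer (a joint): opening in m of the drawer of the grey metal bench cabinet (fixed, 240 mm deep, 260 wide, 128 high, nothing on top): 0 shut, 0.16 fully out at the stop. Starts shut or a little ajar; needs about 2 N. Inside is a tray 195 mm deep x 226 mm wide, its floor 16 mm above the bench, side and back walls only 33 mm above that floor; the front panel's top is 114 mm above the bench
- handle (a point): middle of the drawer's steel bar handle: round bar 11 mm thick, 120 mm long along y, 90 mm above the bench, 35 mm in front of the drawer front (29 mm free gap behind the bar). It moves with the drawer. Axes of the cabinet: x points into the cabinet, so the drawer pulls out along -x, towards the robot; y across it, z up. The cabinet's centre is 154 mm along +x from the handle when shut
- pack: battery pack standing on its stem in the drawer on either side of the wrench socket, 0.35 kg. Grey stem: 44 (its x) x 34 (y) mm, 40 mm tall; black head on it: 62 (x) x 50 (y) mm, 46 mm tall; 86 mm in all. Origin: centre of the stem's underside, z up. The shoulder is the head's underside, 40 mm up. Its x lies roughly along the handle's x. Fits the dock either way round (half a turn)
- dock: the EMPTY charging dock, fixed: grey block 130 (its x) x 110 (y) x 60 mm high with one rectangular hole in its top; a 10 mm high black ridge along its +x edge. Origin: centre of its underside
- dock_mouth (a point): centre of the hole's mouth in the empty dock's top face (60 mm above the bench), axes as the dock's. The hole is 48 (x) x 38 (y) mm 46 mm deep; with the pack fully home its shoulder rests on the dock's top and its origin is 40 mm below this point
- dock_full: an identical dock that already has a fixed pack plugged in (its head stands 46 mm above the 60 mm high dock). Origin: centre of its underside. The two docks may be in either place
- impact_socket: dark steel impact socket, a cylinder 44 mm in diameter and 75 mm tall, standing in the drawer beside the pack; origin: centre of its underside. Stays in the drawer
- spray: blue spray bottle with a cap, 64 mm diameter, 190 mm tall, standing, behind the docks; origin: centre of its underside. Leave it alone
- tin: round metal can, 86 mm diameter, 90 mm tall, standing, behind the docks; origin: centre of its underside. Leave it alone
- wrench: steel wrench 220 mm long lying flat on the bench, near the robot, in front of the cabinet; origin: between its ends, on its underside, x along its length. Leave it alone
- tape: grey roll of tape, 100 mm diameter, 45 mm tall, lying flat, to the right of the cabinet; origin: centre of its underside. Leave it alone
There are look-alikes about, which are no part of the job. What is shaped like the dock but blue or purple is not meant.

How it is judged:
By the outcome, as a careful person would: the job done as asked, in the order asked, and still so for the second after the job is handed in, with the robot touching nothing.
It also fails if it takes over 66 s, if anything falls off the work surface, if the arm or the gripper's body presses on something with over 40 N, if the wrist force passes 120 N, or if a joint passes its speed limit or range.

## Working session

There is one attempt and no reset: what is moved stays moved. The work goes in short steps, each a Python script; the robot and the scene stay as the last script left them, time stands still between calls to the robot, and variables do not carry over. Pictures are saved under pics/ and viewed, and the job is handed in when it is done.

```bash
mkdir -p pics; ls; cat > h.py <<'E'
import numpy as np, cv2
from workcell import robot, effector, capture, outline_of, place_of
def K(c):
    h=c["pixels"].shape[0]; f=h/2/np.tan(np.radians(c["vfov"])/2); return f
def RT(c):
    R=cv2.Rodrigues(np.array(c["rvec"],float))[0]; return R,np.array(c["tvec"],float).ravel()
def cloud(c):
    f=K(c);R,t=RT(c);d=c["depth"].astype(float);v,u=np.indices(d.shape)
    P=np.stack([(u-c["cx"])*d/f,(v-c["cy"])*d/f,d],-1)
    W=(P-t)@R; W[d<=0]=np.nan; return W
def ray(c,px,z):
    f=K(c);R,t=RT(c);o=-R.T@t;d=R.T@np.array([(px[0]-c["cx"])/f,(px[1]-c["cy"])/f,1.]);s=(z-o[2])/d[2];return o+s*d
def proj(c,p):
    f=K(c);R,t=RT(c);q=R@np.array(p,float)+t;return np.array([c["cx"]+f*q[0]/q[2],c["cy"]+f*q[1]/q[2]])
E
python3 - <<'E'
from h import *
np.set_printoptions(precision=1,suppress=True)
print(robot.hold_point_z, robot.sense())
for n in ["top","side"]:
    c=capture(n); cv2.imwrite(f"pics/{n}0.png",c["pixels"])
    print(n,c["vfov"],c["cx"],c["cy"],-RT(c)[0].T@RT(c)[1])
    np.savez(f"{n}0.npz",**{k:np.array(v) for k,v in c.items()})
    W=cloud(c)
    for th in ["drawer","pack","dock","dock_full","impact_socket","spray","tin","wrench","tape"]:
        for o in outline_of(c,th):
            m=o["mask"]; print(th,"%.2f"%o["confidence"],np.array(o["extent"]),np.nanmedian(W[m],0))
    for th in ["handle","dock_mouth","dock","pack"]:
        for o in place_of(c,th): print("P",th,"%.2f"%o["confidence"],o["position"])
E
```

```text
pics
18.8 {'time': 0.0, 'joint_positions': array([-1.4,  0.4,  1.7,  0. ,  1. , -0. ]), 'joint_velocities': array([ 0., -0.,  0., -0.,  0.,  0.]), 'effort': array([ -0. , -76.4, -43.4,   0.1,   0. ,  -0. ]), 'ee_pos': array([ 153.9, -682.5,  213.3]), 'eef_rot': array([-0. ,  1. ,  0.1, -0. ]), 'contact_force': array([ 0.4, -0.4,  0.6]), 'moment': array([-0. , -0.1, -0. ]), 'opening': 1.0004088145213947}
top 44.73551687006612 317.4904853101662 205.17992975950673 [ 212.    45.2 1778.9]
drawer 0.65 [372.9 175.9  68.9  18. ] [ 642.3 -182.    92.1]
dock 0.83 [215.2 280.8  36.5  46.8] [270.4 387.9  57.9]
dock 0.82 [167.2 241.2  42.6  44.7] [397.9 559.9  57.7]
dock 0.74 [193.  172.7  48.   41.7] [656.2 478.2  57.2]
dock 0.61 [218.9 222.6  36.9  38.3] [474.6 380.8  57.7]
dock 0.41 [376.  175.   70.2  19.2] [ 641.7 -180.3   90.3]
dock_full 0.67 [275.5 213.2  41.2  43.9] [494.1 181.6  61.6]
spray 0.82 [295.7 152.7  14.2  29. ] [703.4 102.4 125. ]
tin 0.61 [249.2 158.6  23.8  24.6] [692.9 270.2  86.2]
tin 0.53 [273.9 214.3  40.5  46.4] [494.3 181.4  61.9]
wrench 0.65 [331.8 248.1  11.3  58.1] [
[... 628 characters left out ...]
   57.1]
dock 0.64 [266.1 303.1  63.9  58.6] [655.6 506.9  56.6]
dock 0.62 [407.4 287.9  50.   49.5] [271.8 427.7  56.2]
spray 0.68 [267.9 207.2  19.6  52.2] [711.4 128.8  92.8]
tin 0.85 [262.4 250.8  28.8  37.9] [697.5 307.9  71.9]
wrench 0.54 [360.8 210.1  54.   11.8] [374.4 -11.8   3.5]
tape 0.65 [361.4 212.7  55.9   7.2] [367.2  -9.9   3. ]
tape 0.61 [327.1 149.9  22.8  17.7] [ 538.7 -442.1   28.7]
tape 0.45 [304.1 174.1  16.5  54.9] [ 637.3 -123.2   90.9]
P handle 0.88 [303.8, 164.7]
P dock_mouth 0.91 [334.5, 273.1]
P dock_mouth 0.87 [406.5, 279.2]
P dock_mouth 0.56 [360.6, 322.7]
P dock 0.89 [405.2, 292.3]
P dock 0.80 [333.4, 285.5]
P dock 0.66 [263.4, 311.4]
P dock 0.56 [360.8, 342.0]
```

View pics/top0.png

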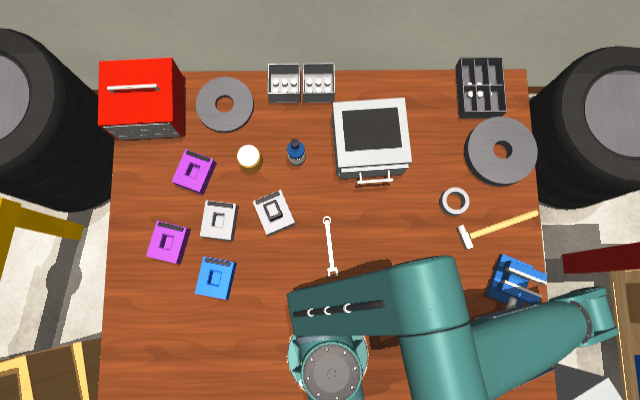

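View pics/side0.png

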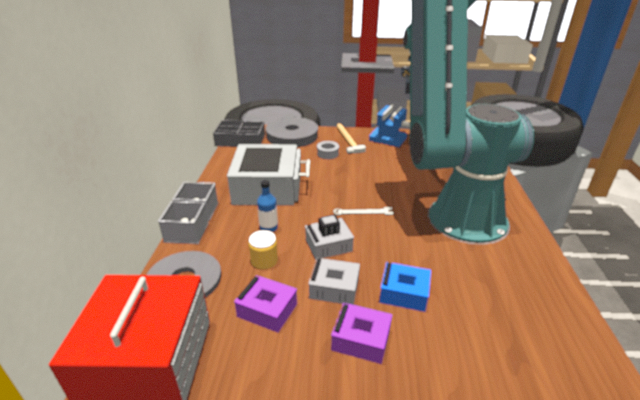

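```bash
python3 - <<'E'
import cv2,numpy as np
a=cv2.imread('pics/top0.png')[140:310,140:310]; b=cv2.imread('pics/side0.png')[240:380,220:450]
cv2.imwrite('pics/crops0.png',np.vstack([cv2.resize(cv2.resize(a,None,fx=2,fy=2,interpolation=2),(340,340)).copy() if 0 else cv2.copyMakeBorder(cv2.resize(a,(320,320),interpolation=2),0,0,0,370,0),cv2.resize(b,(690,270),interpolation=2)]))
E
```

```text
(no output)
```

View pics/crops0.png

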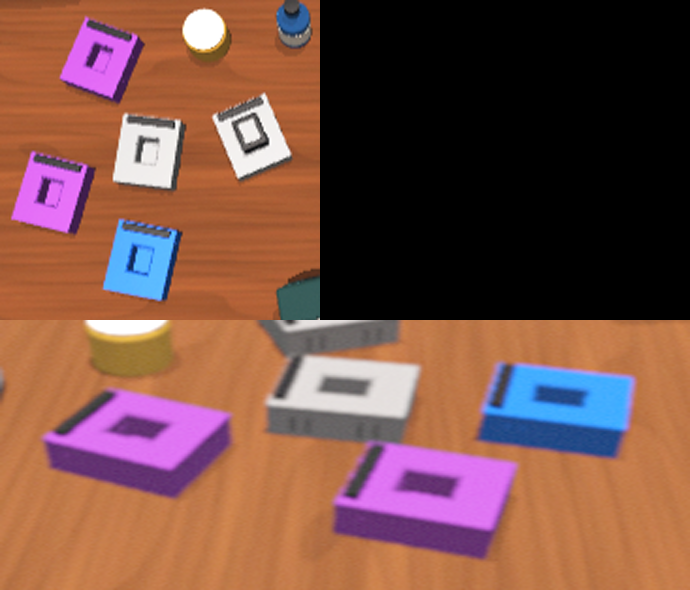

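```bash
cat >> h.py <<'E'
def load(n):
    z=np.load(n); return {k:(z[k] if z[k].ndim else z[k].item()) for k in z.files}
def rect(P):
    (c,s,a)=cv2.minAreaRect(P[:,:2].astype(np.float32)); return np.array(c),np.array(s),a
E
python3 - <<'E'
from h import *
np.set_printoptions(precision=1,suppress=True)
for n in ["top","side"]:
    c=load(n+"0.npz"); W=cloud(c)
    def sel(x0,x1,y0,y1,z0,z1): return (W[...,0]>x0)&(W[...,0]<x1)&(W[...,1]>y0)&(W[...,1]<y1)&(W[...,2]>z0)&(W[...,2]<z1)
    for nm,b in {"dock":(390,570,290,480,52,66),"dockridge":(390,570,290,480,66,78),"full":(400,600,100,270,52,66),"cab":(600,960,-400,-20,120,136),"handle":(560,660,-290,-90,80,100),"front":(640,690,-330,-60,100,120)}.items():
        m=sel(*b); k,l=cv2.connectedComponents(m.astype(np.uint8)); 
        if k<2: print(n,nm,"none"); continue
        j=1+np.argmax(np.bincount(l[l>0])[1:]); m=l==j
        if nm in("dock","full","cab"): m=cv2.erode(m.astype(np.uint8),np.ones((2,2)))>0 if 0 else m
        P=W[m]; print(n,nm,m.sum(),"z%.1f"%np.median(P[:,2]),*rect(P),P.mean(0))
E
```

```text
top dock 825 z58.9 [475.8 382.7] [111.4 131.3] 81.84791564941406 [469.  383.2  58.9]
top dockridge 77 z70.0 [529.9 375.7] [89.5 14.4] 82.60218048095703 [529.7 376.8  70.3]
top full 681 z59.8 [502.1 184.5] [131.5 109.5] 22.904722213745117 [493.4 181.3  59.6]
top cab 4442 z129.1 [ 776.6 -168.7] [244.6 261.6] 3.975041627883911 [ 773.1 -168.3  129. ]
top handle 180 z92.9 [ 620.4 -182.5] [ 44.6 136.5] 2.7379682064056396 [ 617.6 -180.7   92.7]
top front 234 z113.3 [ 648.3 -197.1] [ 20.9 221.2] 4.854084014892578 [ 648.8 -205.3  112.8]
side dock 1023 z58.3 [473.5 387.2] [116.3 129.9] 81.82195281982422 [467.9 393.7  58.2]
side dockridge 102 z68.3 [528.3 381.3] [91.2 14. ] 81.15287780761719 [528.5 382.3  68.5]
side full 533 z58.1 [500.9 188.4] [131.4 117.3] 22.20158576965332 [495.1 208.4  58.3]
side cab 2034 z127.1 [ 774.2 -164.4] [241.9 276. ] 3.3774454593658447 [ 772.4 -150.9  127. ]
side handle 79 z90.2 [ 616.5 -169.9] [ 39.5 147.1] 2.3093044757843018 [ 611.  -166.2   90.2]
side front 85 z111.2 [ 646.1 -178.8] [ 17.5 235.6] 3.8750534057617188 [ 647.3 -190.7  111.3]
```

```bash
python3 - <<'E'
from h import *
np.set_printoptions(precision=1,suppress=True)
a=np.radians(3.8); R=np.array([[np.cos(a),-np.sin(a)],[np.sin(a),np.cos(a)]])
for n in ["top","side"]:
    c=load(n+"0.npz"); W=cloud(c)
    P=W.reshape(-1,3); L=(P[:,:2]-[775.5,-168])@R
    m=(L[:,0]<-110)&(L[:,0]>-220)&(abs(L[:,1])<120)&(P[:,2]>70)&(P[:,2]<125)
    Q=np.c_[L,P[:,2]][m]
    h,e=np.histogram(Q[:,0],np.arange(-200,-108,4))
    for i,k in enumerate(h):
        s=Q[(Q[:,0]>=e[i])&(Q[:,0]<e[i+1])]
        if k: print(n,e[i],k,"y",s[:,1].min(),s[:,1].max(),"z",np.median(s[:,2]))
    for th in ["handle"]:
        px={"top":[377.9,179.6],"side":[303.8,164.7]}[n]; p=ray(c,px,90); print(p,(p[:2]-[775.5,-168])@R)
im=cv2.imread('pics/top0.png')[80:200,320:430]; im2=cv2.imread('pics/side0.png')[130:220,220:330]
cv2.imwrite('pics/cab.png',np.hstack([cv2.resize(im,(396,432),interpolation=2),cv2.resize(im2,(400,432),interpolation=2)]))
E
```

```text
top -180 3 y -10.439960297646222 32.96580295448954 z 99.74104502145337
top -176 47 y -61.88677452171835 64.4279257137546 z 94.36390630042732
top -172 40 y -65.21357179720825 63.56993346258277 z 95.80180461198793
top -168 21 y -55.42857997923432 59.46278439084891 z 92.28401173443946
top -164 3 y -52.30462407667103 52.60382486893231 z 90.32906903033333
top -160 6 y -52.626116894264925 52.3343231900845 z 90.52941430232693
top -156 4 y -52.88299988409574 48.04282622187209 z 93.4426870657096
top -152 4 y -49.78549657357059 51.05028169476598 z 90.85789392049821
top -148 7 y -54.11953103399016 54.811577289278134 z 93.29164266845574
top -144 4 y -54.49860978173215 53.811426574996766 z 90.73601858242809
top -140 66 y -113.50992266386282 111.51955689642826 z 98.24206121670932
top -136 185 y -118.26822723452031 118.96684620801963 z 101.64199592818039
top -132 77 y -119.43249351084366 118.73256337369835 z 114.07416513406561
top -128 72 y -115.73261757343151 119.52450940504995 z 114.6351786192078
top -124 44 y -113.24888121469442 117.73151092682124 z 112.73147266280712
top -120 35 y -94.920673824
[... 730 characters left out ...]
6
side -148 5 y -46.90797323571998 57.5737304429739 z 87.95353096025478
side -144 3 y -42.921416195250465 59.52275605682708 z 90.57476910532984
side -140 49 y -110.44591626867278 119.12284809028661 z 97.6514507119309
side -136 29 y -105.08412240877142 113.5964238239859 z 111.35217255583085
side -132 30 y -108.90958005253341 117.65295044206319 z 110.87179018930394
side -128 32 y -105.75229616842668 118.85002336146948 z 110.90168192389962
side -124 21 y -114.71746622069115 119.73241218398115 z 119.41514375752499
side -120 11 y -102.86406203835605 98.35093722827803 z 123.9978049184012
side -116 9 y -94.57809897228958 110.90053976196451 z 123.99714681207048
[ 620.8 -199.6   90. ] [-156.4  -21.3]
```

View pics/cab.png

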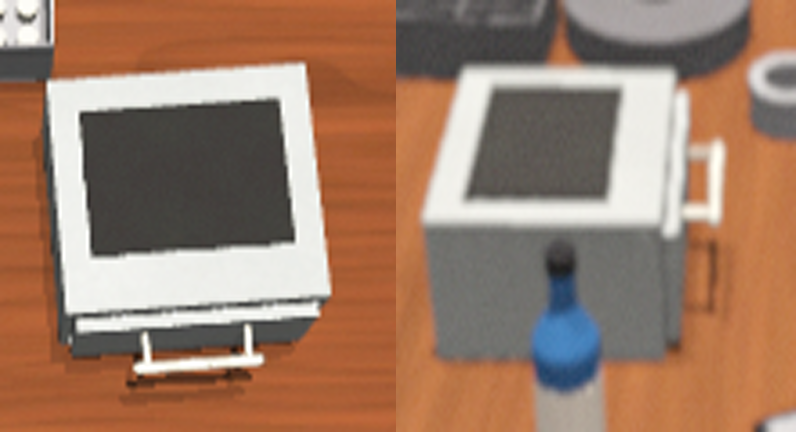

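```bash
cat >> h.py <<'E'
from scipy.spatial.transform import Rotation as Ro
def qdown(deg):
    q=(Ro.from_euler('z',deg,degrees=True)*Ro.from_euler('x',180,degrees=True)).as_quat(); return [q[3],q[0],q[1],q[2]]
def st(l=""):
    s=robot.sense(); print(l,"t%.1f"%s["time"],"p",np.round(s["ee_pos"],1),"F",np.round(s["contact_force"],1),"M",np.round(s["moment"],2),"o %.3f"%s["opening"],flush=True); return s
def snap(n,f):
    c=capture(n); cv2.imwrite(f"pics/{f}.png",c["pixels"]); np.savez(f"{f}.npz",**{k:np.array(v) for k,v in c.items()}); return c
CY=3.8
ca=np.radians(CY); CX=np.array([np.cos(ca),np.sin(ca),0])
E
python3 - <<'E'
from h import *
h=np.array([602.9,-179.5,0])
for y in (CY+90,CY-90): print(y,robot.inverse_kinematics(h+[0,0,190],qdown(y)),robot.inverse_kinematics(h-141*CX+[0,0,71],qdown(y)))
y=CY+90 if robot.inverse_kinematics(h+[0,0,190],qdown(CY+90)) is not None else CY-90
j=[robot.inverse_kinematics(h+[0,0,190],qdown(y)) for y in (CY+90,CY-90)]
ys=[(abs(q[5]),y) for q,y in zip(j,(CY+90,CY-90)) if q is not None]; y=min(ys)[1]; print("use",y)
effector.set_gripper(0.3,20)
robot.reach(h+[0,0,190],qdown(y)); st("above")
snap("side","s1"); snap("top","t1")
E
```

```text
93.8 [-0.326419    0.29877547  1.8944933   0.          0.94832388 -0.39274151] [-4.34553745e-01  3.01996707e-01  2.18480624e+00 -4.44089210e-16
  6.54789711e-01 -5.00876256e-01]
-86.2 [-3.26419001e-01  2.98775474e-01  1.89449330e+00 -4.44089210e-16
  9.48323876e-01  2.74885114e+00] [-4.34553745e-01  3.01996707e-01  2.18480624e+00 -4.44089210e-16
  6.54789711e-01  2.64071640e+00]
use 93.8
above t4.9 p [ 602.8 -180.2  190. ] F [-0.3  0.4  0.4] M [-0.01 -0.08 -0.  ] o 0.299
```

View pics/s1.png

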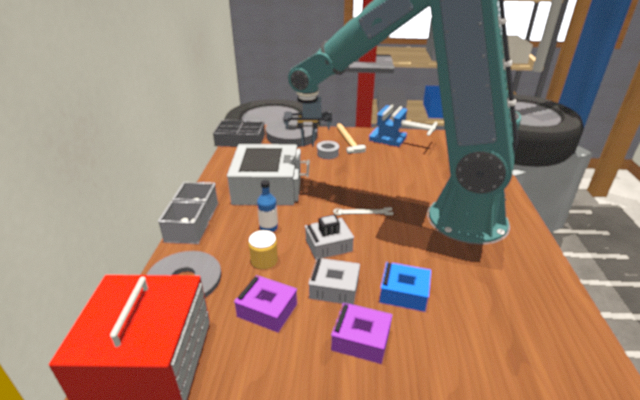

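```bash
python3 - <<'E'
from h import *
h=np.array([602.9,-179.5,0])
robot.move_linear(h+[0,0,100],vel=150); st()
robot.move_linear(h+[0,0,71],vel=60); s=st()
if abs(s["contact_force"]).max()<6:
    effector.set_gripper(0.0,25); st("grip")
c=snap("side","s2")
cv2.imwrite("pics/s2c.png",cv2.resize(c["pixels"][80:230,220:380],(640,600),interpolation=2))
E
```

```text
t5.7 p [ 603.4 -179.7  100.7] F [0.2 0.5 0.6] M [-0.04 -0.16  0.02] o 0.297
 t6.3 p [ 602.9 -179.5   70.8] F [-0.1 -0.5  0.2] M [ 0.03 -0.14  0.02] o 0.301
grip t6.8 p [ 603.2 -179.6   71.4] F [ 1.7 -0.1  2.9] M [ 0.01 -0.27 -0.06] o 0.114
```

View pics/s2c.png

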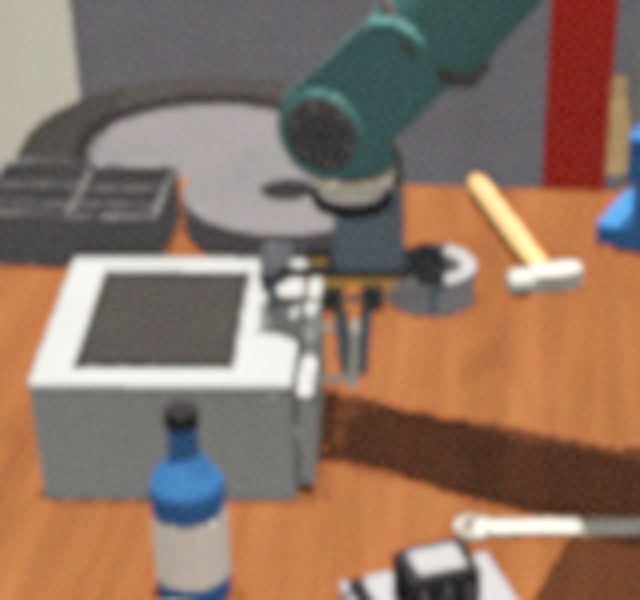

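```bash
python3 - <<'E'
from h import *
h=np.array([602.9,-179.5,71])
robot.move_linear(h-20*CX,vel=60); st()
robot.move_linear(h-136*CX,vel=110); st()
d=136
while d<152:
    d+=2; robot.move_linear(h-d*CX,vel=40); s=st(d)
    if s["contact_force"][:2]@CX[:2]>14: break
E
```

```text
t7.3 p [ 582.1 -180.9   71.4] F [-1.4  0.7  7. ] M [ 0.06  0.13 -0.07] o 0.116
 t8.5 p [ 466.1 -188.4   71.3] F [-1.5  3.5 13.5] M [ 0.47  0.22 -0.02] o 0.113
138 t8.7 p [ 464.2 -188.5   71.3] F [-1.9  2.9 12.4] M [ 0.57  0.15 -0.05] o 0.118
140 t9.0 p [ 462.8 -188.6   71.3] F [3.  5.1 8.9] M [ 0.9  -0.63 -0.11] o 0.115
142 t9.2 p [ 462.7 -188.7   71.4] F [20.6 11.6 -5.7] M [ 1.97 -3.58  0.02] o 0.113
```

```bash
python3 - <<'E'
from h import *
h=np.array([602.9,-179.5,71])
robot.move_linear(h-140.5*CX,vel=40); st()
effector.set_gripper(0.32); st("open")
p=h-140.5*CX; 
robot.move_linear(p+[0,0,40],vel=80); st()
robot.move_linear(p+[0,0,160],vel=200); st()
p=np.array([480,60,290.]); robot.reach(p,qdown(95)); st()
np.set_printoptions(precision=1,suppress=True)
for n in ["top","side"]:
    c=snap(n,n+"3"); W=cloud(c)
    for th in ["pack","impact_socket","drawer"]:
        for o in outline_of(c,th): print(n,th,"%.2f"%o["confidence"],np.array(o["extent"]),np.nanmedian(W[o["mask"]],0))
    x=c["pixels"][100:260,320:440] if n=="top" else c["pixels"][110:230,220:380]
    cv2.imwrite(f"pics/{n}3c.png",cv2.resize(x,None,fx=4.5,fy=3.75 if n=="top" else 4.5,interpolation=2) if 0 else cv2.resize(x,None,fx=3.7,fy=3.7,interpolation=2))
E
```

```text
t9.5 p [ 462.8 -188.7   71.3] F [7.  5.1 6.8] M [ 1.01 -1.23 -0.04] o 0.110
open t10.0 p [ 462.4 -188.8   70.9] F [ 0.2  0.3 -0.2] M [-0.01 -0.12 -0.01] o 0.317
 t10.6 p [ 462.7 -188.8  111.1] F [ 0.2 -0.5  1. ] M [-0.01 -0.09 -0.01] o 0.314
 t11.4 p [ 462.1 -188.5  229.8] F [ 0.2  0.1 -0.7] M [ 0.01 -0.07 -0.03] o 0.318
 t12.4 p [479.8  59.3 289.2] F [ 0.3  0.1 -0.6] M [-0.01 -0.1   0.  ] o 0.321
top pack 0.59 [361.4 189.8  13.9  19.7] [ 570.3 -123.8  100.7]
top impact_socket 0.67 [390.9 189.1  12.1  16.1] [ 574.1 -229.8   88.5]
top drawer 0.77 [377.3 195.9  73.8  60.6] [ 580.3 -188.3   18.5]
top drawer 0.40 [269.  213.9  31.8  46.4] [496.5 188.1  62.3]
side pack 0.71 [266.2 206.8  19.9  50.7] [711.9 128.7  92. ]
side pack 0.70 [315.7 181.9  16.2  19. ] [ 571.6 -102.9   78.4]
side impact_socket 0.61 [259.6 252.4  26.   34.4] [695.9 307.6  69.8]
side impact_socket 0.45 [315.5 164.8  11.2  11.3] [ 577.1 -216.4   85.3]
side impact_socket 0.40 [268.8 206.6  20.5  50.6] [712.2 128.6  91.7]
side drawer 0.59 [318.3 176.4  52.8  48.5] [ 549. -147.   21.]
```

View pics/top3c.png

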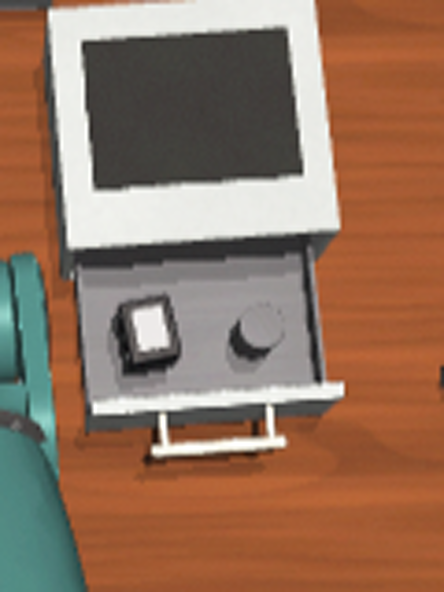

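View pics/side3c.png

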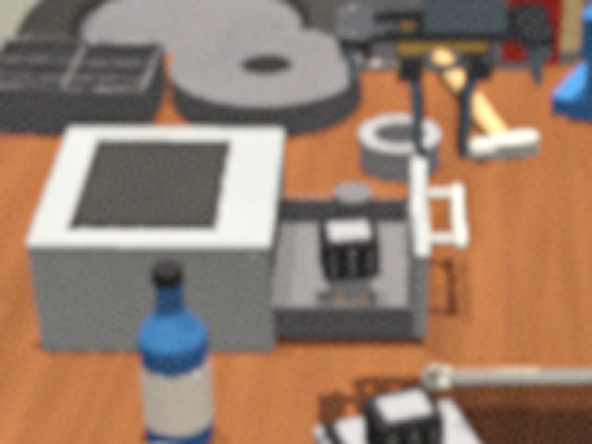

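```bash
python3 - <<'E'
from h import *
np.set_printoptions(precision=1,suppress=True)
for n in ["top","side"]:
    c=load(n+"3.npz"); W=cloud(c)
    m=(abs(W[...,0]-570)<60)&(abs(W[...,1]+124)<60)&(W[...,2]>92)&(W[...,2]<112)
    P=W[m];print(n,"pack",m.sum(),np.median(P[:,2]),*rect(P),P.mean(0))
    m=(abs(W[...,0]-574)<50)&(abs(W[...,1]+230)<45)&(W[...,2]>80)&(W[...,2]<98)
    P=W[m];print(n,"sock",m.sum(),np.median(P[:,2]),*rect(P))
    L=(W[...,:2]-[775.5,-168])@CX[:2]
    m=(W[...,2]>104)&(W[...,2]<118)&(L<-200)&(L>-320)&(abs(W[...,1]+180)<140)
    print("front panel x",np.percentile(L[m],[2,50,98]) if m.any() else 0)
E
```

```text
top pack 241 101.42691793600423 [ 575.1 -124.4] [62.7 50.6] 9.37852954864502 [ 574.4 -124.8  101.4]
top sock 119 90.23757078022197 [ 579.6 -233.1] [40.8 41. ] 46.584861755371094
front panel x [-278.8 -270.9 -207.6]
side pack 127 99.62510478207813 [ 572.9 -118.6] [61.8 53.5] 13.557313919067383 [ 572.6 -114.4   99.2]
side sock 60 87.73264955370068 [ 577.8 -227.3] [40.7 47.4] 3.8298351764678955
front panel x [-280.  -272.8 -224.2]
```

```bash
python3 - <<'E'
from h import *
np.set_printoptions(precision=2,suppress=True)
g=np.array([574.5,-123,65.]); q=qdown(9.5)
print(robot.inverse_kinematics(g,q),robot.inverse_kinematics([475,384,120],qdown(-8.2)))
effector.set_gripper(0.85,30)
robot.reach(g+[0,0,160],q); st("above")
robot.move_linear(g+[0,0,50],vel=180); s=st()
c=snap("side","s4"); cv2.imwrite("pics/s4c.png",cv2.resize(c["pixels"][80:230,240:380],(560,600),interpolation=2))
E
```

```text
[-0.25  0.42  2.01 -0.    0.71  1.15] [ 0.64  0.37  1.96 -0.    0.82  2.36]
above t14.7 p [ 574.4 -122.6  225.2] F [ 0.4 -0.2  0.2] M [ 0.06 -0.    0.01] o 0.849
 t15.5 p [ 575.1 -122.9  116. ] F [ 0.6 -0.6  0.4] M [-0.    0.04  0.04] o 0.854
```

View pics/s4c.png

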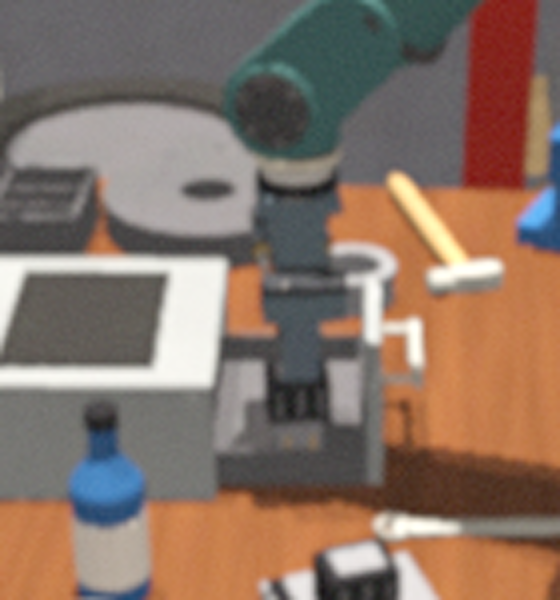

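```bash
python3 - <<'E'
from h import *
g=np.array([574.5,-123,65.])
robot.move_linear(g,vel=80); s=st("down")
if abs(s["contact_force"]).max()<6:
    effector.set_gripper(0.0,30); st("grip")
    robot.move_linear(g+[0,0,15],vel=50); st("lift")
    robot.move_linear(g+[0,0,175],vel=200); st("up")
c=snap("side","s5");cv2.imwrite("pics/s5c.png",cv2.resize(c["pixels"][50:230,220:380],(560,630)[::1],interpolation=2)[:600])
c=snap("top","t5");cv2.imwrite("pics/t5c.png",cv2.resize(c["pixels"][100:260,320:440],None,fx=3.7,fy=3.7,interpolation=2))
E
```

```text
down t16.3 p [ 574.7 -123.    65.1] F [ 0.5 -0.1 -0.6] M [0.02 0.02 0.01] o 0.850
grip t16.9 p [ 574.6 -123.1   65.3] F [-1.3 -0.3  4.1] M [ 0.01  0.14 -0.  ] o 0.555
lift t17.3 p [ 574.6 -123.    80.3] F [ 0.1  0.2 -4.1] M [ 0.03  0.   -0.02] o 0.554
up t18.2 p [ 573.8 -122.8  238.7] F [ 0.1  0.2 -3.8] M [-0.02  0.02 -0.01] o 0.552
```

View pics/s5c.png

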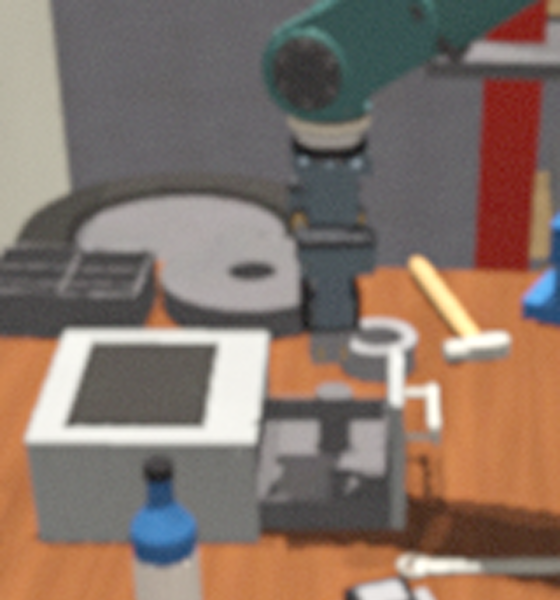

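```bash
python3 - <<'E'
from h import *
np.set_printoptions(precision=1,suppress=True)
for n,px in (("top",(217.7,219.3)),("side",(334.5,273.1))):
    c=load(n+"0.npz"); W=cloud(c); print(n,"net mouth",ray(c,px,60))
    p=c["pixels"]; f=p.astype(int)
    u,v=proj(c,[470,384,60]); u,v=int(u),int(v)
    # rectified top-plane view 1mm/px at z=60
    xs,ys=np.meshgrid(np.arange(400,550.),np.arange(310,460.)); 
    R,t=RT(c); Q=np.stack([xs,ys,np.full_like(xs,60)],-1)@R.T+t; F=K(c)
    mu=(c["cx"]+F*Q[...,0]/Q[...,2]).astype(np.float32); mv=(c["cy"]+F*Q[...,1]/Q[...,2]).astype(np.float32)
    im=cv2.remap(p,mu,mv,cv2.INTER_CUBIC)  # rows=y, cols=x
    cv2.imwrite(f"rect_{n}.png",im)
    z=cv2.remap(W[...,2].astype(np.float32),mu,mv,cv2.INTER_NEAREST)
    np.save(f"z_{n}.npy",z)
a=[cv2.resize(cv2.imread(f"rect_{n}.png"),(399,399),interpolation=2) for n in("top","side")]
for i in a:
    for k in range(0,400,53): cv2.line(i,(k,0),(k,4),(0,0,255),1); cv2.line(i,(0,k),(4,k),(0,0,255),1)
cv2.imwrite("pics/rect.png",np.hstack(a))
E
```

```text
top net mouth [477.3 382.3  60. ]
side net mouth [474.6 386.   60. ]
```

View pics/rect.png

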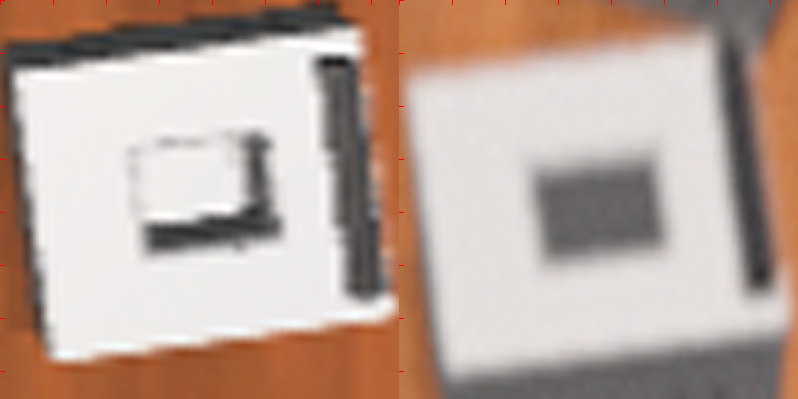

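```bash
python3 - <<'E'
from h import *
p=np.array([476.4,385,240.]); q=qdown(-8.2)
robot.reach(p,q); st("above")
robot.move_linear(p*[1,1,0]+[0,0,65-16+60+14],vel=150); st("hover")
robot.dwell(0.2)
np.set_printoptions(precision=1,suppress=True)
for n in("side","top"):
    c=snap(n,n+"6"); 
    u,v=proj(c,[476,385,70]).astype(int); cv2.imwrite(f"pics/{n}6c.png",cv2.resize(c["pixels"][v-50:v+40,u-55:u+55],(715,585),interpolation=2)); print(n,u-55,v-50)
    for th in("pack","dock"):
        for o in outline_of(c,th): print(th,o["confidence"],np.array(o["extent"]))
E
```

```text
above t20.2 p [476.8 384.4 240. ] F [ 0.6 -0.7 -3.4] M [0.03 0.03 0.01] o 0.556
hover t21.2 p [477.  385.3 123.9] F [ 0.6 -0.2 -3. ] M [ 0.03 -0.01 -0.03] o 0.552
side 279 220
pack 0.75 [336.1 264.1  21.6  16.9]
pack 0.58 [262.  250.8  29.3  36. ]
dock 0.83 [332.8 281.5  48.2  46.4]
dock 0.81 [264.7 304.   63.8  54.3]
dock 0.77 [406.2 288.3  52.8  50.8]
dock 0.66 [362.5 333.8  58.6  58.6]
top 161 169
pack 0.31 [295.9 152.2  19.9  28.7]
dock 0.98 [195.5 170.1  39.2  37. ]
dock 0.78 [166.8 241.8  41.3  42.6]
dock 0.75 [332.1 249.7  10.1  59.7]
```

View pics/side6c.png

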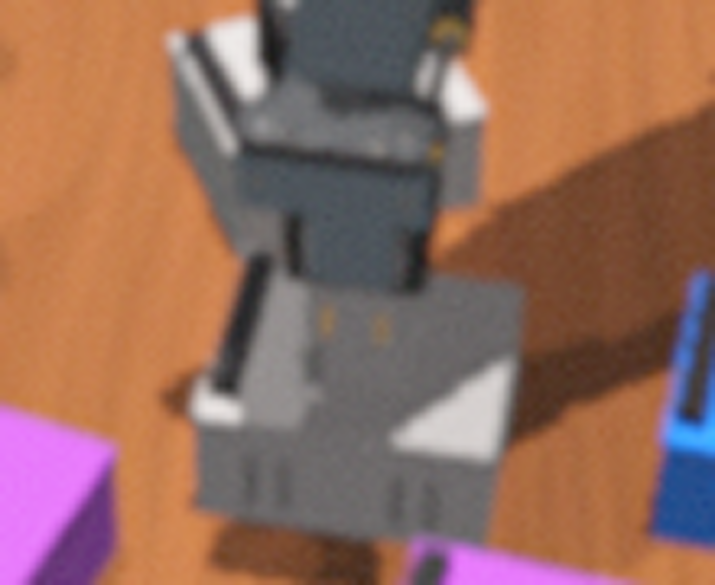

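View pics/top6c.png

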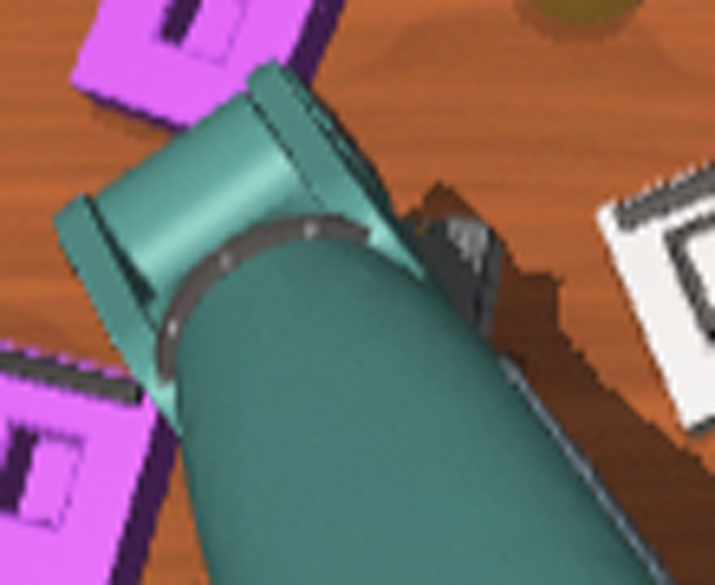

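```bash
python3 - <<'E'
from h import *
np.set_printoptions(precision=1,suppress=True)
a=np.radians(-8.2); R=np.array([[np.cos(a),-np.sin(a)],[np.sin(a),np.cos(a)]])
c=load("side6.npz"); W=cloud(c); L=(W[...,:2]-[476.4,385])@R; z=W[...,2]
u0,v0=279,220
for r in range(v0+30,v0+76,2):
    print(r,[("%d,%d,%d"%(L[r,k,0],L[r,k,1],z[r,k])) for k in range(320,350,3)])
E
```

```text
250 ['23,83,210', '15,84,212', '8,81,211', '0,81,213', '-6,80,213', '-14,81,215', '-22,82,217', '-30,83,220', '-38,90,227', '-13,-168,8']
252 ['23,81,202', '16,80,202', '8,81,205', '0,81,206', '-6,80,207', '-14,80,208', '-22,80,209', '-29,80,210', '-37,81,213', '-14,-168,0']
254 ['65,-115,21', '27,25,147', '18,29,152', '8,35,159', '0,38,163', '-14,81,202', '-22,81,204', '-29,78,203', '-38,83,208', '-14,-164,-4']
256 ['65,-115,13', '26,28,142', '18,25,142', '8,35,152', '0,38,156', '-7,36,155', '-16,36,158', '-22,27,151', '-30,22,148', '-16,-151,-2']
258 ['65,-116,4', '27,26,133', '18,27,137', '8,38,147', '0,33,144', '-8,40,153', '-16,38,152', '-22,24,141', '-30,24,143', '-18,-140,-1']
260 ['48,-36,68', '27,24,124', '18,28,130', '8,35,138', '0,34,139', '-7,35,141', '-16,35,142', '-21,18,129', '-30,22,134', '-19,-133,-2']
262 ['47,-31,65', '27,24,118', '18,26,120', '8,34,130', '0,35,132', '-8,38,136', '-16,33,133', '-22,22,125', '-31,26,130', '-21,-123,-2']
264 ['45,-21,66', '39,-34,55', '19,18,106', '11,18,107', '1,25,116', '-7,33,125', '-16,34,127', '-23,23,119', '-31,24,121', '-31,-4
[... 1250 characters left out ...]
6', '-19,42,60', '-27,40,60', '-35,36,57', '-43,35,58']
286 ['29,55,55', '21,52,54', '12,55,58', '3,53,59', '-4,50,57', '-12,49,58', '-20,48,59', '-28,47,60', '-37,45,59', '-44,40,56']
288 ['29,55,47', '20,53,47', '12,53,49', '3,54,51', '-5,56,56', '-13,54,55', '-22,58,61', '-29,52,56', '-37,50,56', '-46,48,56']
290 ['28,60,45', '20,56,42', '11,55,43', '3,55,45', '-5,58,50', '-13,55,49', '-22,56,51', '-30,52,49', '-38,54,52', '-47,54,54']
292 ['28,58,34', '20,54,32', '11,57,38', '3,55,37', '-5,54,38', '-13,55,41', '-22,54,42', '-30,56,45', '-38,54,45', '-47,55,47']
294 ['28,57,25', '20,55,25', '11,56,28', '3,55,29', '-5,56,32', '-13,53,30', '-22,56,36', '-30,52,34', '-39,55,38', '-48,59,44']
```

```bash
python3 - <<'E'
from h import *
np.set_printoptions(precision=1,suppress=True)
a=np.radians(-8.2); R=np.array([[np.cos(a),-np.sin(a)],[np.sin(a),np.cos(a)]])
c=load("side6.npz"); c0=load("side0.npz"); W=cloud(c); L=(W[...,:2]-[476.4,385])@R; z=W[...,2]
m=(abs(L[...,1]-17)<9)&(z>78)&(z<104)&(abs(L[...,0])<40)
print("stem n",m.sum(),"front y",np.median(L[m][:,1]), )
def P(cc,lx,ly,zz): 
    w=R@np.array([lx,ly])+[476.4,385]; return proj(cc,[*w,zz])
for r in range(264,276):
    k=np.where(m[r])[0]
    if len(k)>5: print(r,k.min(),k.max(),"x",L[r,k[0],0],L[r,k[-1],0])
for zz in (80,90,100): print("pred edges z",zz,P(c,22,17,zz),P(c,-22,17,zz))
# head
m=(abs(L[...,1]-25)<8)&(z>118)&(z<150)&(abs(L[...,0])<45)
for r in range(256,266,2):
    k=np.where(m[r])[0]
    if len(k): print("head",r,k.min(),k.max(),L[r,k[0],0],L[r,k[-1],0])
print("pred head",P(c,31,25,125),P(c,-31,25,125))
# hole
W0=cloud(c0);L0=(W0[...,:2]-[476.4,385])@R;z0=W0[...,2]
m=(z0<52)&(abs(L0[...,0])<35)&(abs(L0[...,1])<30)
for r in range(262,284):
    k=np.where(m[r])[0]
    if len(k)>3: print("hole",r,k.min(),k.max())
print("pred hole corners",[P(c0,x,y,60) for x,y in((24,-19),(-24,-19),(24,19),(-24,19))])
print("dock corners",[P(c0,x,y,60) for x,y in((65,-55),(-65,-55),(65,55),(-65,55))])
def crop(c,pts,f):
    im=cv2.resize(c["pixels"][245:300,300:370],None,fx=10,fy=10,interpolation=cv2.INTER_CUBIC)
    for p in pts: cv2.circle(im,tuple(int(round(q)) for q in ((p-[300,245])*10+5)),3,(0,0,255),-1)
    cv2.imwrite(f,im)
crop(c0,[P(c0,x,y,60) for x,y in((24,-19),(-24,-19),(24,19),(-24,19),(65,55),(-65,55),(65,-55),(-65,-55))],"pics/hole.png")
b=123.9-49
crop(c,[P(c,x,17,zz) for x in(22,-22) for zz in(b,b+40)]+[P(c,x,25,b+40) for x in(31,-31)],"pics/stem.png")
E
```

```text
stem n 113 front y 17.649734795499516
266 326 340 x 19.90425622326188 -18.93929251670964
267 326 341 x 20.917022487764907 -22.218610499216336
268 326 341 x 19.471437841022276 -22.39593829128135
269 326 341 x 20.277291819203064 -22.479313418153883
270 326 341 x 19.285825104720335 -22.34223957047244
271 326 341 x 19.46934991427123 -22.63099080276033
272 326 341 x 18.548226797337044 -22.656816663892453
pred edges z 80 [325.3 270.6] [340.6 272.8]
pred edges z 90 [325.3 268. ] [340.7 270.2]
pred edges z 100 [325.4 265.3] [340.8 267.5]
head 256 323 344 26.796385942679844 -30.34204975731532
head 258 323 344 27.15001732560313 -30.834629081836205
head 260 323 344 27.50608289880316 -30.842528778427333
head 262 323 344 27.29776029506185 -31.592539821468513
head 264 334 344 -4.987601280931506 -31.592616260994376
pred head [321.7 260. ] [343.8 263.2]
hole 271 327 338
hole 272 327 342
hole 273 327 343
hole 274 327 343
hole 275 327 342
hole 276 326 342
hole 277 326 342
hole 278 328 342
hole 279 335 342
pred hole corners [array([327. , 267.3]), array([343.2, 269.6]), array([324.4, 276.1]), array([341. , 278.6])]
dock corners [array([316. , 257.4]), array([358.8, 263.4]), array([307.6, 282.8]), array([353.5, 289.8])]
```

View pics/hole.png

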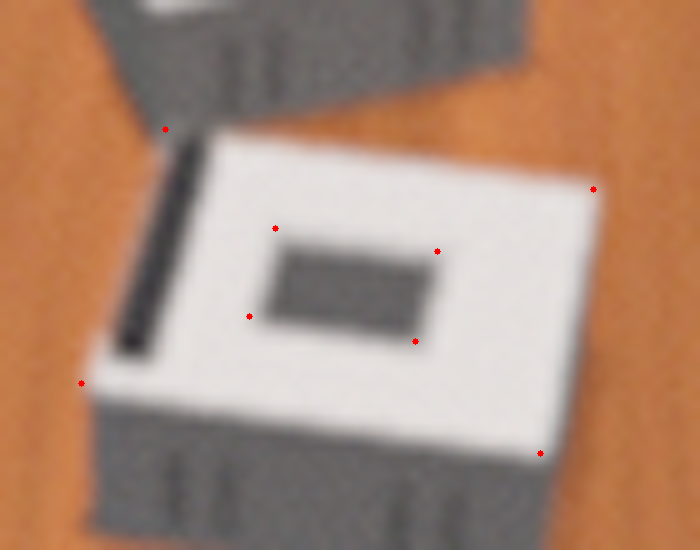

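View pics/stem.png

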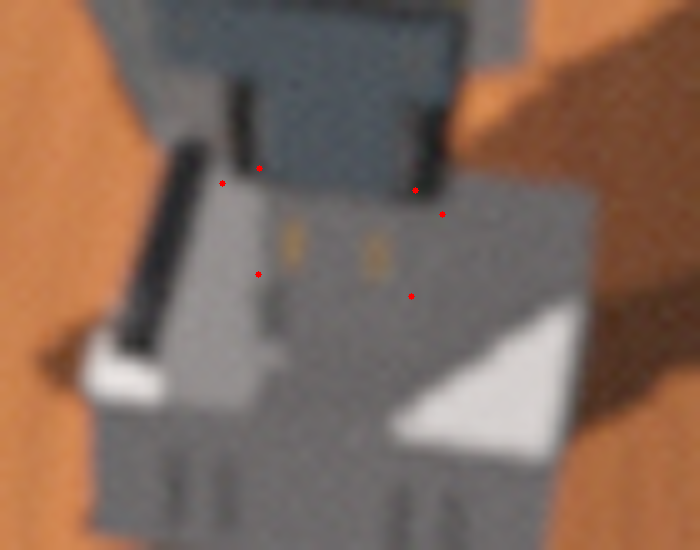

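```bash
cat >> h.py <<'E'
da=np.radians(-8.2); DR=np.array([[np.cos(da),-np.sin(da)],[np.sin(da),np.cos(da)]])
def dk(lx,ly,z): return np.array([*(DR@np.array([lx,ly])+[476.4,385]),z])
E
python3 - <<'E'
from h import *
f0=-3.4
done=False
for off in [(-.4,1),(-.4,2.5),(-.4,-.5),(-1.6,1.5),(.8,1.5),(-1.6,0),(.8,0)]:
    robot.move_linear(dk(*off,112),vel=60)
    for z in (109,107.5,106,104.5,103):
        robot.move_linear(dk(*off,z),vel=40); s=robot.sense(); F=s["contact_force"]
        if F[2]-f0>9: break
    Fd=DR.T@F[:2]; Md=DR.T@s["moment"][:2]
    print(off,z,"F dock",Fd.round(1),F[2].round(1),"M",Md.round(2),"z",s["ee_pos"][2].round(1),"t%.1f"%s["time"],flush=True)
    if z<=103 and F[2]-f0<9: done=True;break
    if s["time"]>40: break
print(done)
E
```

```text
(-0.4, 1) 103 F dock [-0.5 -0.2] -4.6 M [0.02 0.04] z 102.9 t23.2
True
```

```bash
python3 - <<'E'
from h import *
off=(-.4,1)
for z in (98,92,86,80,76,73,71,70,69,68,67):
    robot.move_linear(dk(*off,z),vel=60); s=robot.sense(); F=s["contact_force"]
    print(z,(DR.T@F[:2]).round(1),F[2].round(1),(DR.T@s["moment"][:2]).round(2),s["ee_pos"].round(1),flush=True)
    if F[2]>10 or np.abs(F[:2]).max()>15: break
c=snap("side","s7");cv2.imwrite("pics/s7c.png",cv2.resize(c["pixels"][235:305,295:375],(640,560),interpolation=2))
st()
E
```

```text
98 [ 0.5 -0. ] -3.1 [-0.01  0.05] [475.9 385.9  97.5]
92 [-0.3 -0.6] -3.5 [0.03 0.03] [475.9 385.9  91.5]
86 [-0.2 -0.5] -3.0 [-0.02  0.01] [475.9 385.9  85.5]
80 [-0.8 -0.3] -3.3 [-0.03  0.01] [475.9 385.9  79.6]
76 [-0.5 -0.1] -3.8 [ 0.04 -0.  ] [476.  386.   75.8]
73 [0.2 0.9] -3.5 [0.01 0.05] [476.1 386.   72.8]
71 [ 0.3 -0.1] -4.5 [-0.01  0.05] [476.1 386.   70.9]
70 [ 0.4 -0.3] -5.5 [0.02 0.01] [476.1 386.1  70. ]
69 [-1.9 -1.5] 1.3 [-0.2   0.23] [476.3 386.1  69.3]
68 [-5.8 -5.8] 17.7 [-1.    0.91] [476.4 386.2  69.1]
 t25.8 p [476.4 386.2  69.1] F [-6.3 -5.3 17.4] M [-0.89  1.06  0.2 ] o 0.551
```

View pics/s7c.png

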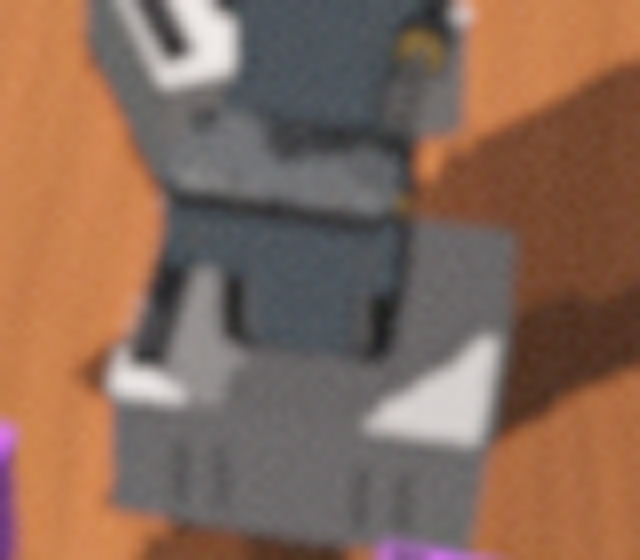

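```bash
python3 - <<'E'
from h import *
np.set_printoptions(precision=1,suppress=True)
off=(-.4,1)
robot.move_linear(dk(*off,69),vel=40); st()
effector.set_gripper(0.85); st("open")
robot.move_linear(dk(*off,110),vel=60); st()
robot.move_linear(dk(*off,240),vel=200); st()
robot.reach([480,60,290.],qdown(95)); st()
a=DR
for n in("side","top"):
    c=snap(n,n+"8"); W=cloud(c)
    m=(abs(W[...,0]-476)<50)&(abs(W[...,1]-385)<45)&(W[...,2]>96)&(W[...,2]<116)
    P=W[m];print(n,"head",m.sum(),np.median(P[:,2]),*rect(P))
    m=(abs(W[...,0]-500)<60)&(abs(W[...,1]-185)<45)&(W[...,2]>96)&(W[...,2]<116)
    P=W[m]
    if len(P)>3: print(n,"full head",np.median(P[:,2]),*rect(P))
    L=(W[...,:2]-[775.5,-168])@CX[:2]
    m=(W[...,2]>104)&(W[...,2]<118)&(L<-200)&(L>-320)&(abs(W[...,1]+180)<140)
    print("front panel x",np.percentile(L[m],[2,50,98]))
    m=(abs(W[...,0]-574)<50)&(abs(W[...,1]+230)<45)&(W[...,2]>80)&(W[...,2]<98)
    P=W[m];print(n,"sock",m.sum(),np.median(P[:,2]),*rect(P))
a=cv2.imread("pics/side8.png")[120:320,220:440]; cv2.imwrite("pics/fin.png",cv2.resize(a,(660,600),interpolation=2))
E
```

```text
t26.0 p [476.3 386.2  69.2] F [-2.2 -0.7  4.1] M [-0.2  0.3  0. ] o 0.557
open t26.6 p [476.1 386.   69. ] F [ 0.2  0.3 -0.3] M [0.1 0.  0. ] o 0.850
 t27.5 p [476.  385.9 109.8] F [ 0.4  1.  -0.2] M [ 0.  0. -0.] o 0.848
 t28.3 p [475.6 385.6 238.7] F [-0.8 -0.5 -0.2] M [ 0.1  0.  -0. ] o 0.848
 t30.3 p [480.   60.2 289.8] F [0.1 0.1 0.4] M [ 0.  -0.1 -0. ] o 0.853
side head 298 104.7084076428155 [475.3 389.3] [53.5 61.3] 82.80549621582031
side full head 104.25878190769458 [500.9 189.2] [61.5 53.3] 23.017635345458984
front panel x [-279.8 -273.5 -266.4]
side sock 58 87.70338680406314 [ 577.8 -226.5] [41.1 39.2] 1.7977262735366821
top head 253 104.86055002776241 [476.3 383.5] [51.2 62.9] 85.53551483154297
top full head 105.55128394270434 [502.5 184.8] [63.2 50. ] 22.88157081604004
front panel x [-278.9 -272.4 -264.4]
top sock 121 89.83760545583593 [ 579. -232.] [40.9 42.3] 43.39254379272461
```

View pics/fin.png

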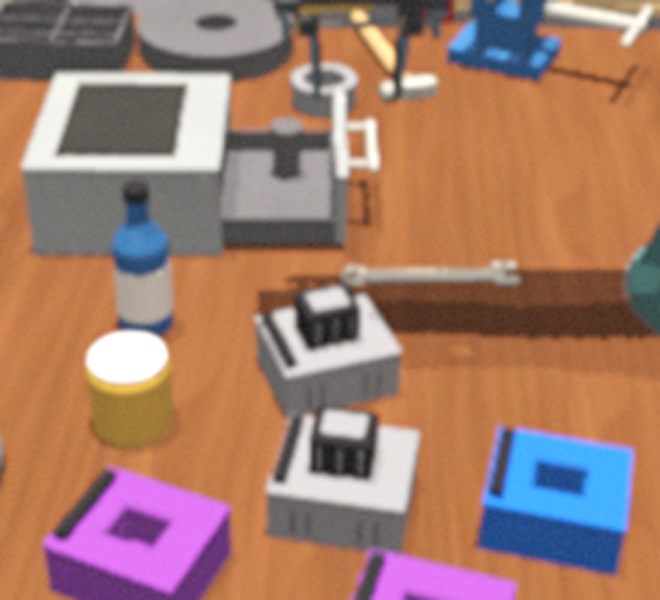

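View pics/top8.png

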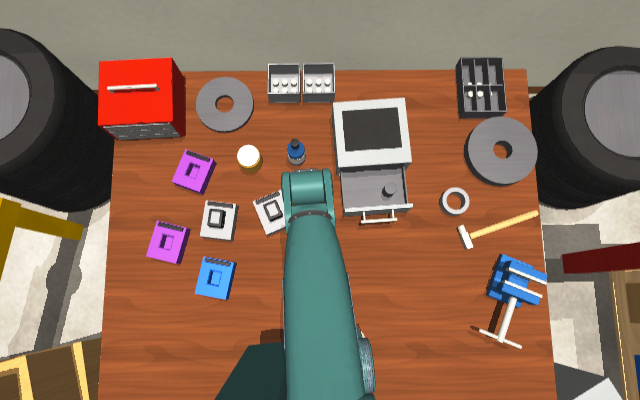

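```bash
python3 -c "
from h import *
robot.finish_job(); st()"
```

```text
the job is handed in; nothing more can be done
the job is handed in; nothing more can be done
```

The job is done and handed in at about 30 s on the robot clock. The drawer is fully out and the battery pack is plugged into the empty grey dock.

- **Drawer:** it started about 19 mm ajar. I gripped the bar handle and pulled until the pull rose to about 20 N at the stop. Afterwards both cameras put the drawer front about 160 mm out from shut, the same as before I lifted the pack.
- **Pack:** it went in stem down with almost no force. Contact came at the expected height, and I pressed it home with about 18 N. Its head top then read 104.7 to 104.9 mm (106 expected). The fixed pack in the other dock read 104.3 to 105.6 mm, so the shoulder sits flat.
- **Other items:** the wrench socket still stands in the drawer at the same spot within about 1 mm. The spray, tin, wrench and tape look unmoved in the last pictures, but I did not measure them again. At hand-in the robot stood clear and touched nothing.

**Disagreement:** the two cameras differed by up to about 6 mm in y, some of it from the pack's side faces showing in the side view. I placed the pack between their readings and felt the way in by force; it entered on the first try.

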